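# Zero the thickness probe and hold it on the beaker's blue dot

### The arm

A 7-joint arm with a two-finger parallel gripper is mounted at the origin on the work surface. World frame = base frame: x ahead of the robot, y to its left, z up, the work surface at z = 0. Lengths are in m, angles in rad, forces in N, time in s.
With the tool pointing down it reaches from about 0.425 to 0.875 m from the base axis. Payload 9.9 kg.
Tool frame: the origin (TCP) lies at the very end of the fingers, on their centre line; the grasp point (between the pads) lies grip_depth behind it (grip_depth is the distance from the TCP to the grasp point, in m); z points along the fingers, y is the direction in which the jaws open and shut (so a half turn about z gives the same grasp; the last joint's range is limited). The gripper opens to 85 mm and grips with 20 to 120 N. Pads are 22 mm wide; open, the fingers measure 114 mm over their backs; the gripper's body (76 mm by 85 mm) begins 54 mm behind the grasp point. The pads swing forward as they close: fully open they stand 13 mm farther back than shut.
Start: joints at [1.037, 0.576, 0.025, 1.437, -0.015, 1.129, -0.057], TCP at [0.293, -0.608, 0.231] pointing down, gripper open.
Joint ranges: [-2.76, 2.76], [-0.34, 2.15], [-1.52, 1.57], [0.19, 2.46], [-1.09, 4.23], [0.17, 1.99], [-2.82, 2.82]. Speed limits (rad/s): [2.22, 2.22, 3.01, 3.01, 3.14, 3.14, 3.14].

### API

Orientations are given as a unit quaternion [w, x, y, z].
In Python, from rig import * gives the robot as it stands.
- The arm moves only by the tool drive_tool, never from a script. Its arguments are lists of equal length, an entry for each row: "offset": the shift along the world's x, y, z in mm, a list of three; "twist": the turn about the world's z in degrees. In form: {"offset": [[x, y, z], ...], "twist": [twist, ...]}. A call has 1 to 5 rows; each row is the pose to reach, as a shift and turn from the pose commanded when the call began; what a row does not reach only later rows make up. A row lasts 1/8 s, in which the tool goes at most 62.5 mm and 10.7 degrees, less where a joint would pass 70% of its speed; a pose out of reach is approached as far as the arm can. A call with a gripper value outside its range is refused whole. "hand" is the opening, from 0 (shut) to 1 (fully open), set as the call begins (left out, the last holds). The fingers move at their own pace and stop on an object; "grip_force" is the grip in N (left out, the last holds). Time passes only in rows, so rows that repeat a pose let the fingers close. It gives the time, the measured TCP pose, the force and the opening at its end, in the units of the state.
- state(): the state, without advancing time (a new reading comes with each control period).
- grab_frame(name): name is "scene" or "top" or "wrist"; returns the picture (384x512x3 uint8, red, green, blue); there is no depth.
- get_calibration(name): a dict with "camera_matrix" (3x3 intrinsics, pixels), "extrinsics" (4x4, takes a point from camera to world coordinates). Camera axes: x right, y up, looking along -z (the intrinsics and any distortion apply to the point x, -y, -z); pixel columns grow to the right and rows downward; lengths in m; the calibration is good to about 2 mm. A picture is of the moment at which its call begins: read the wrist's pose just before it. get_calibration takes no time and is no camera call; for the wrist camera it gives the pose at the moment of the call.
- finish_job(): hands the job in, once; it reports no verdict.
The state is a dict: "time_s": time; "joint_positions": joint angles; "qd": joint speeds; "effort": joint torques, N m; "tool_pos": TCP position; "tool_rot": TCP orientation; "contact_force": force on the tool from outside, world axes, zero at the start; "moment": the same for the moment, N m; "opening": opening from 0.0 (shut) to 1.0 (fully open).
Only numpy, scipy, OpenCV 4.12 (cv2) and the standard library are available. Lean on these libraries where they do the work, as an engineer would, in place of code of your own. Each camera call takes 0.05 s, during which the arm holds its last target. There are 200 camera calls.

### The job

Check the wall of the white porcelain beaker that is clamped in the blue stand: take the wireless thickness probe out of its dock, zero it by pressing its sprung nose square onto the steel disc on the dock for about a second, then press the nose square to the beaker's wall on the blue dot. Push gently both times, until the nose is in about half way, do not turn the beaker in its clamp, and leave the spare beakers, the bowl and the brush alone. The program finishes while still holding the probe like that on the dot: do not put it down or let it go.

Things in the scene. Friction and masses are not known exactly. Their poses are not given: they have to be found in the camera images.
- probe: pen-shaped probe, loose, 0.10-0.14 kg, upright in the dock. Origin: end of the nose when fully out; +z along it to the handle top. mm: steel nose dia 12, round end at z 0; barrel dia 18, z 14-35; yellow collar dia 34, z 35-41, rests on the socket; black handle z 40-132, 30 along x, 24 along y (grip across y near z 90). Barrel and nose hang in the hole: lift straight up 40 mm or more to free it
- nose (a joint): how far the probe's sprung nose is pushed into the barrel, along the probe's axis: 0 = fully out, 0.010 m = fully in. The spring takes about 2 N to start moving and 0.4 N more per mm (4 N half way, 6 N fully in); beyond that it is solid
- tip (a point): the end of the probe's nose (moves with the nose)
- dock: off-white gauge dock, fixed on the bench, about 110 mm in x by 171 mm in y. Origin under it on the bench; z up. Socket block 56 x 56 mm, 45 mm high, centred at its y = -48 mm, with the probe's hole (21 mm wide, open below) in its middle; deck 30 mm high from y = -20 to 95 mm; black display, 55 mm high, around y = 65 mm
- zero_disc: round steel zero disc, 26 mm diameter, 5 mm thick, fixed in a black ring on the dock's deck at the dock's y = 11 mm. Origin at the centre of its underside, so its face is 5 mm above the origin along its z (up)
- stand: blue inspection stand, fixed on the bench. Origin on the bench under the beaker's middle; base plate 110 mm in x, from y = -68 to 138 mm, 14 mm high; headstock at y = 77 to 135 mm, 110 mm high (small red lever ball up to 127 mm). Its spindle lies along the stand's y, 82 mm above the bench, and is locked
- beaker: white porcelain beaker lying level in the stand, mouth clamped on the spindle flange towards the stand's +y: 105 mm long, 82 mm diameter at the mouth, tapering to 66 mm at the foot. Origin at the middle of its axis; y along the axis towards the mouth. The clamp holds it against normal light pushes (it slips at about 2 N m)
- mark: the blue dot on the beaker's wall, 15 mm diameter, half way along the beaker. Origin at its centre on the outer surface; z points out of the wall, square to it. The wall there faces up, leaning up to 0.5 rad to the stand's -x or 0.35 rad to its +x, and 0.08 rad towards the foot for the taper
- beaker_left: loose spare white beaker standing upright, 82 mm diameter at the mouth, 105 mm high; origin at the centre of its underside. Leave alone
- beaker_right: loose spare white beaker like the other one. Leave alone
- bowl: loose steel bowl, 150 mm diameter, 65 mm high; origin at the centre of its underside. Leave alone
- brush: loose brush lying on the bench near the robot, 150 mm long along its x; origin at its middle, on the bench. Leave alone
Things that resemble listed ones, but are neither listed nor needed, are in the scene too. Leave any orange or turquoise look-alike of the probe alone. Of the things that look like the stand, the larger one is meant.

How it is judged:
On the way:
1. the nose is pressed square on the steel zero disc, between 2 and 8.5 mm in, for half a second (value of joint nose between 0.002 and 0.0085 m and contact force between probe and zero_disc above 1 N and horizontal distance between tip and zero_disc below 0.011 m and angle between the z axis of probe and the z axis of zero_disc, either way round below 0.175 rad), for 0.5 s.
At the end, for the whole second after the job is handed in: The gripper still holds the probe, off the dock and still; nose 2 to 8.5 mm in against the beaker (1 to 9 N), tip within 7 mm of the dot's centre, probe within 10 degrees of square to the wall; the dot moved under 5 mm, spare beakers, bowl and brush under 20 mm (value of joint nose between 0.002 and 0.0085 m and contact force between probe and beaker between 1 and 9 N and distance between tip and mark below 0.007 m and angle between the z axis of probe and the z axis of mark, either way round below 0.175 rad and contact force between the fingers and probe above 2 N and contact force between probe and dock below 0.2 N and linear speed of probe below 0.02 m/s and distance of mark from where it was at the start of the episode below 0.005 m and distance of each of beaker_left, beaker_right, bowl, brush from where it was at the start of the episode below 0.02 m); the arm keeps its last pose, push and grip.
It fails at once if the probe is jammed against the porcelain (over 15 N) (contact force between probe and beaker above 15 N).
It fails at once if the probe is jammed against the zero disc (over 20 N) (contact force between probe and zero_disc above 20 N).
It fails at once if the beaker is turned in its clamp (dot moved over 5 mm) (distance of mark from where it was at the start of the episode above 0.005 m).
It fails at once if a spare beaker, the bowl or the brush is moved over 20 mm (distance of any of beaker_left, beaker_right, bowl, brush from where it was at the start of the episode above 0.02 m).
It also fails if it takes over 42 s, if anything falls off the work surface, if the arm or the gripper's body presses on something with over 40 N, if the wrist force passes 120 N, or if a joint passes its speed limit or range.

## Working session

There is one attempt and no reset: what is moved stays moved. The work goes in short steps, Python scripts to look and compute and a tool call to move; the robot and the scene stay as the last step left them, time stands still between calls to the robot, and variables do not carry over. Pictures are saved under pics/ and viewed, about 8 in all and at most 12, crops included, and the job is handed in when it is done.

Besides the shell and the picture viewer there is one more tool, called after "Call:" by a JSON object that holds its "method" and its "body". drive_tool: Moves the arm, as the interface text tells. Its arguments: {"type":"object","properties":{"offset":{"type":"array"},"twist":{"type":"array"},"hand":{"type":"number"},"grip_force":{"type":"number"}},"required":["offset","twist"]}

```bash
mkdir -p pics; ls
python3 - <<'E'
from rig import *
import cv2
s=state();print(s)
for n in ("scene","top"):
    c=get_calibration(n);print(n,c)
    cv2.imwrite(f"pics/{n}.png",cv2.resize(grab_frame(n)[:,:,::-1],(800,600),interpolation=cv2.INTER_CUBIC))
E
```

```text
pics
{'time_s': 0.0, 'joint_positions': array([ 1.03718217,  0.57653953,  0.02487439,  1.43794067, -0.01502745,
        1.12902222, -0.05648481]), 'qd': array([-0.00076946, -0.000946  , -0.00070835, -0.00040366, -0.00011164,
        0.00043738,  0.00046353]), 'effort': array([-1.59853338e-03, -7.65767384e+01,  2.24918827e+00, -2.85973048e+01,
        1.51304563e-02,  1.26697199e-02, -3.04387363e-06]), 'tool_pos': array([ 0.29327601, -0.60742684,  0.23042684]), 'tool_rot': array([-8.30498319e-04,  9.74813171e-01,  2.23021386e-01, -2.32345809e-04]), 'contact_force': array([0.5546279 , 0.845428  , 0.39464366]), 'moment': array([ 0.00943503, -0.03311665,  0.00493862]), 'opening': 0.9950296988609247}
scene {'camera_matrix': array([[408.95378329,   0.        , 253.67723403],
       [  0.        , 408.95378329, 194.40536187],
       [  0.        ,   0.        ,   1.        ]]), 'extrinsics': array([[-0.8147164 , -0.43238033,  0.38637344,  0.89925824],
       [ 0.5798492 , -0.60349823,  0.54732512,  0.41205009],
       [-0.00347693,  0.66995308,  0.7423953 ,  0.76130832],
       [ 0.        ,  0.        ,  0.        ,  1.        ]])}
top {'camera_matrix': array([[414.83326199,   0.        , 255.87571833],
       [  0.        , 414.83326199, 188.05866545],
       [  0.        ,   0.        ,   1.        ]]), 'extrinsics': array([[ 0.02324405,  0.99721718, -0.07083503,  0.50152702],
       [-0.99940667,  0.02137676, -0.02700616, -0.07454518],
       [-0.02541678,  0.07142074,  0.99712239,  1.06043995],
       [ 0.        ,  0.        ,  0.        ,  1.        ]])}
```

View pics/scene.png

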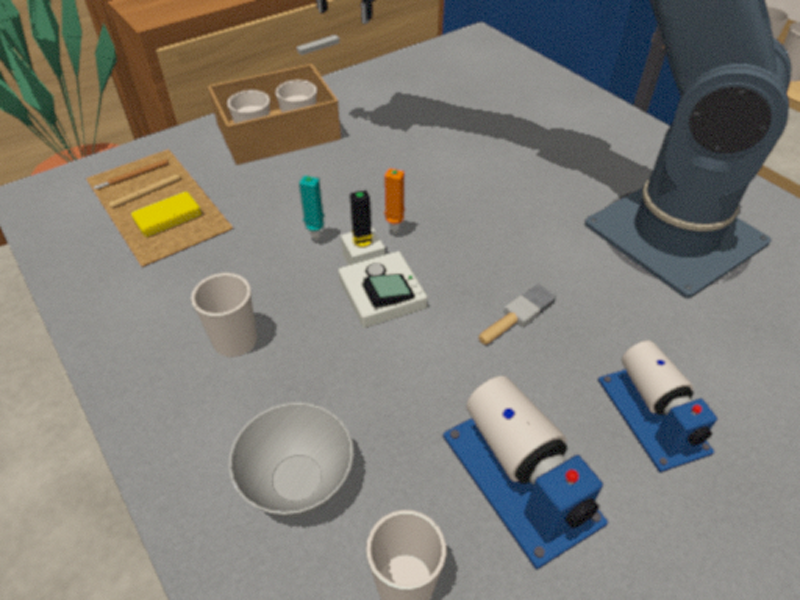

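View pics/top.png

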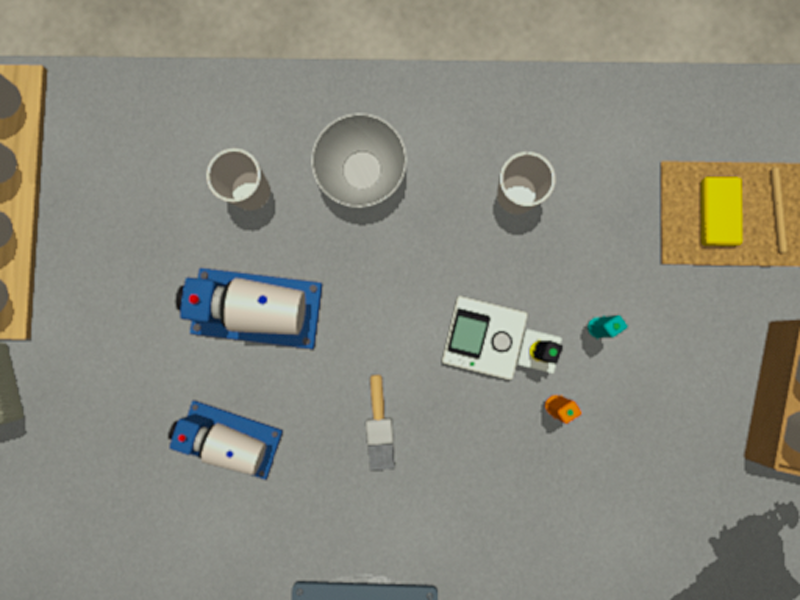

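The candidates in the top picture:
- **Probe:** the black one in the dock at (547,351). The look-alikes are turquoise at (605,326) and orange at (563,408).
- **Stand:** the larger one, with its dot at (262,300). The smaller one is at (225,445).
- **Disc:** at (502,342).

I choose the black probe and the larger stand.

```bash
cat > h.py <<'E'
from rig import *
import numpy as np, cv2
def ray(n,uv,k=.64,cal=None):
    c=cal or get_calibration(n);K=c["camera_matrix"];T=np.array(c["extrinsics"])
    u,v=np.array(uv,float)*k
    d=np.array([(u-K[0,2])/K[0,0],-(v-K[1,2])/K[1,1],-1.]);d=T[:3,:3]@d
    return T[:3,3],d/np.linalg.norm(d)
def atz(n,uv,z,k=.64,cal=None):
    o,d=ray(n,uv,k,cal);return o+d*(z-o[2])/d[2]
def tri(rs):
    A=0;b=0
    for o,d in rs:
        P=np.eye(3)-np.outer(d,d);A=A+P;b=b+P@o
    p=np.linalg.solve(A,b);return p,[np.linalg.norm((np.eye(3)-np.outer(d,d))@(p-o)) for o,d in rs]
E
python3 - <<'E'
from h import *
np.set_printoptions(precision=4,suppress=True)
print("disc",tri([ray("top",(502,342)),ray("scene",(376,270))]), atz("top",(502,342),.035))
print("probe top",tri([ray("top",(553,351)),ray("scene",(361,194))]),atz("top",(553,351),.125))
print("deck corners",[atz("top",p,.03) for p in ((458,296),(527,309),(513,380),(442,365))])
c=[atz("top",p,.014) for p in ((200,268),(322,283),(313,349),(191,334))];print("stand",c)
c=np.array(c)
y=(c[0]+c[3]-c[1]-c[2]);y/=np.linalg.norm(y);ctr=c.mean(0);org=ctr-y*.035
x=np.cross(y,[0,0,1]);print("y",y,"x",x,"org",org)
# dot: ray vs cone
dt,res=tri([ray("top",(262,300)),ray("scene",(509,413))]);print("dot tri",dt,res)
for n,p in(("top",(262,300)),("scene",(509,413))):
    o,d=ray(n,p)
    for t in np.arange(.3,1.3,.0002):
        q=o+d*t-org;q[2]=o[2]+d[2]*t-.082
        if np.hypot(q@x,q[2])<.037+.076*(q@y):print(n,o+d*t,"along",q@y,"lean to +x",np.degrees(np.arctan2(q@x,q[2])));break
print(get_calibration("wrist"))
# crops
t=grab_frame("top")[:,:,::-1]; s=grab_frame("scene")[:,:,::-1]
cv2.imwrite("pics/crop.png",np.hstack([cv2.resize(t[160:230,110:220],(400,255),interpolation=3),cv2.resize(t[180:250,270:380],(400,255),interpolation=3)]))
E
```

```text
disc (array([ 0.5014, -0.2099,  0.0264]), [np.float64(0.0007434888477471967), np.float64(0.0007434888477470412)]) [ 0.5019 -0.2092  0.035 ]
probe top (array([ 0.4893, -0.2657,  0.1404]), [np.float64(0.0020336020341937063), np.float64(0.00203360203419382)]) [ 0.4908 -0.2702  0.125 ]
deck corners [array([ 0.5733, -0.1393,  0.03  ]), array([ 0.555 , -0.2487,  0.03  ]), array([ 0.4428, -0.2278,  0.03  ]), array([ 0.4635, -0.1159,  0.03  ])]
stand [array([0.6112, 0.2818, 0.014 ]), array([0.5908, 0.0807, 0.014 ]), array([0.4836, 0.0919, 0.014 ]), array([0.5032, 0.2917, 0.014 ])]
y [0.0993 0.9951 0.    ] x [ 0.9951 -0.0993  0.    ] org [0.5437 0.1517 0.014 ]
dot tri [0.5552 0.1538 0.114 ] [np.float64(0.00021254395155814162), np.float64(0.00021254395155808156)]
top [0.5551 0.1528 0.1173] along 0.002272462206109136 lean to +x 17.641471085299443
scene [0.5566 0.1552 0.1171] along 0.004712028197623288 lean to +x 19.617143020657082
{'camera_matrix': array([[314.1102,   0.    , 256.1903],
       [  0.    , 314.1102, 190.4415],
       [  0.    ,   0.    ,   1.    ]]), 'extrinsics': array([[ 0.4346,  0.8634,  0.256 ,  0.3589],
       [-0.9006,  0.4174,  0.1213, -0.5764],
       [-0.0021, -0.2833,  0.959 ,  0.3732],
       [ 0.    ,  0.    ,  0.    ,  1.    ]])}
```

View pics/crop.png

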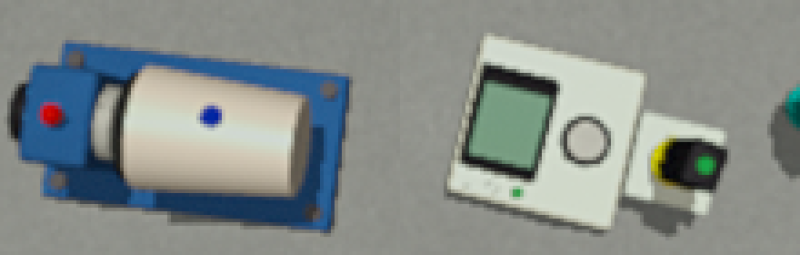

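The choice is confirmed: the black probe sits in the dock and the dot is on the larger stand. The wall leans about 18° to the stand's +x, and the tool can't tilt. So I'll zero upright, swing the probe in the jaws against the dock's edge, then press on the dot. Moving above the probe now.

Call:
{"method": "drive_tool", "body": {"offset": [[45,60,10],[90,120,20],[125,170,20],[150,210,20],[175,250,20]], "twist": [-8,-16,-24,-30,-36], "hand": 0.7, "grip_force": 30}}

```text
time_s: 0.82
tool_pos: [0.4697, -0.3556, 0.2514]
tool_rot: [-0.0, 0.996, -0.09, 0.0]
contact_force: [0.7, -0.0, -0.1]
opening: 0.697
```

Call:
{"method": "drive_tool", "body": {"offset": [[10,45,0],[26,90,0],[26,90,0]], "twist": [0,0,0]}}

```text
time_s: 1.2
tool_pos: [0.4963, -0.2633, 0.2512]
tool_rot: [-0.001, 0.996, -0.086, 0.0]
contact_force: [0.1, -0.6, 0.2]
opening: 0.698
```

Run:
```python
from h import *
import rig
print([k for k in dir(rig) if not k.startswith('_')],getattr(rig,'grip_depth',None))
c=get_calibration("wrist");s=state();print(s["time_s"],s["tool_pos"],s["tool_rot"],s["opening"],s["contact_force"],c["extrinsics"])
np.save("w1.npy",c["extrinsics"])
cv2.imwrite("pics/w1.png",cv2.resize(grab_frame("wrist")[:,:,::-1],(800,600),interpolation=3))
```

```text
['Unreachable', 'finish_job', 'get_calibration', 'grab_frame', 'grip_depth', 'state'] 0.0187
1.2 [ 0.49632922 -0.26331766  0.25120761] [-1.07621770e-03  9.96319149e-01 -8.57143829e-02  1.99733715e-04] 0.698417712789981 [ 0.14643738 -0.62985221  0.17634873] [[-0.17098835  0.94501453  0.27876606  0.56780974]
 [-0.98526936 -0.16322706 -0.05100207 -0.27591219]
 [-0.00269554 -0.28338042  0.95900379  0.39385229]
 [ 0.          0.          0.          1.        ]]
```

View pics/w1.png

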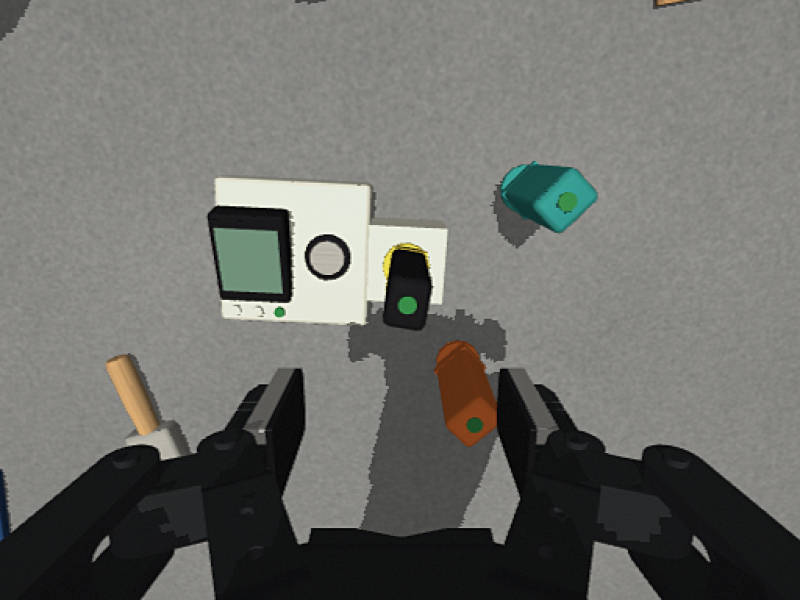

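Run:
```python
from h import *
np.set_printoptions(precision=4,suppress=True)
cal=dict(get_calibration("wrist"))
for n,p,z in(("dot",(407,305),.142),("disc",(327,257),.035),("orange",(474,425),.14),("orangebase",(460,365),.04),("teal",(567,201),.14)):print(n,atz("wrist",p,z,cal=cal))
im=cv2.imread("pics/w1.png")
g=cv2.convertScaleAbs(im[215:345,340:470],alpha=2.5,beta=30)
cv2.imwrite("pics/w1c.png",cv2.resize(g,(780,600)[:1]*1+(600,) if 0 else (600,600),interpolation=3))
```

```text
dot [ 0.4887 -0.2682  0.142 ]
disc [ 0.5028 -0.2115  0.035 ]
orange [ 0.4089 -0.2942  0.14  ]
orangebase [ 0.4014 -0.2965  0.04  ]
teal [ 0.5286 -0.3579  0.14  ]
```

View pics/w1c.png

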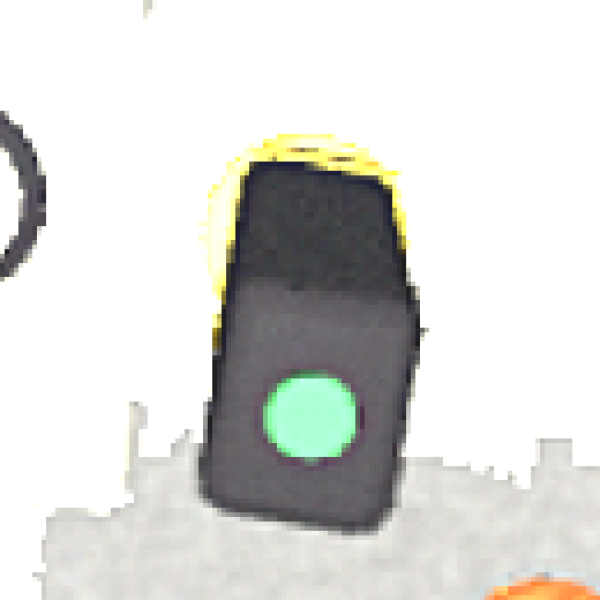

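The black handle's top is centred near (407,305), with its long side at an azimuth of about −16°. I'll align to that and descend.

Call:
{"method": "drive_tool", "body": {"offset": [[-6,-5,-40],[-6,-5,-90],[-6,-5,-140],[-6,-5,-168],[-6,-5,-168]], "twist": [-6,-6,-6,-6,-6]}}

```text
time_s: 1.88
tool_pos: [0.4867, -0.2735, 0.0815]
tool_rot: [-0.0, 0.99, -0.142, -0.002]
contact_force: [-0.4, -0.4, -0.1]
opening: 0.699
```

Call:
{"method": "drive_tool", "body": {"offset": [[0,0,0],[0,0,0],[0,0,0],[0,0,0],[0,0,0]], "twist": [0,0,0,0,0], "hand": 0, "grip_force": 40}}

```text
time_s: 2.5
tool_pos: [0.4907, -0.2691, 0.0842]
tool_rot: [-0.002, 0.99, -0.14, 0.001]
contact_force: [4.6, 11.7, -1.4]
opening: 0.281
```

Call:
{"method": "drive_tool", "body": {"offset": [[3,4,0],[3,4,0],[3,4,20],[3,4,60],[3,4,75]], "twist": [0,0,0,0,0]}}

```text
time_s: 3.12
tool_pos: [0.4921, -0.2702, 0.1607]
tool_rot: [0.001, 0.99, -0.142, 0.002]
contact_force: [-0.3, -0.7, -1.7]
opening: 0.276
```

Call:
{"method": "drive_tool", "body": {"offset": [[0,0,0],[0,0,0]], "twist": [0,0]}}

```text
time_s: 3.38
tool_pos: [0.4909, -0.2687, 0.1573]
tool_rot: [-0.0, 0.99, -0.141, -0.001]
contact_force: [0.4, -0.3, -0.9]
opening: 0.278
```

Run:
```python
from h import *
s=state();print(s["time_s"],s["tool_pos"],s["tool_rot"],s["opening"],s["contact_force"])
w=cv2.resize(grab_frame("wrist")[:,:,::-1],(400,300));c=cv2.resize(grab_frame("scene")[80:230,180:380,::-1],(400,300),interpolation=3)
cv2.imwrite("pics/g1.png",np.hstack([w,c]))
```

```text
3.375 [ 0.4908626  -0.26867395  0.15726335] [-1.77044936e-04  9.89983344e-01 -1.41182283e-01 -7.14551318e-04] 0.2780332960752796 [ 0.35993707 -0.32478337 -0.93148507]
```

View pics/g1.png

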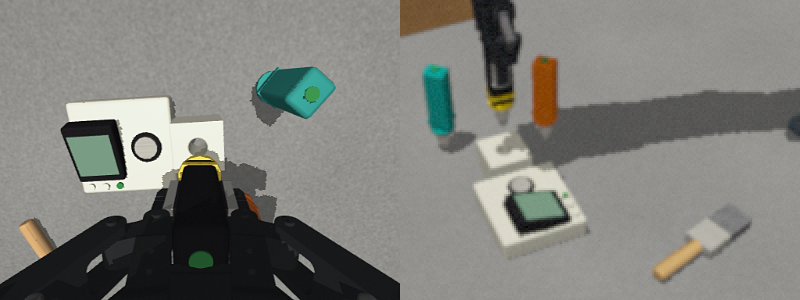

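The probe is held and free of the dock, upright, with its nose clear. Moving over the disc.

Call:
{"method": "drive_tool", "body": {"offset": [[6,29,0],[12,58,0],[12,58,-20],[12,58,-34],[12,58,-34]], "twist": [0,0,0,0,0]}}

```text
time_s: 4.1
tool_pos: [0.5024, -0.211, 0.1228]
tool_rot: [-0.0, 0.99, -0.141, -0.002]
contact_force: [-0.2, -0.1, -0.7]
opening: 0.277
```

Run:
```python
from h import *
s=state();print(s["time_s"],s["tool_pos"],s["contact_force"])
w=cv2.resize(grab_frame("wrist")[:,:,::-1],(400,300));c=cv2.resize(grab_frame("scene")[100:220,180:340,::-1],(400,300),interpolation=3)
cv2.imwrite("pics/g2.png",np.hstack([w,c]))
```

```text
4.1 [ 0.50241926 -0.21098203  0.12281966] [-0.24248498 -0.08705989 -0.68570522]
```

View pics/g2.png

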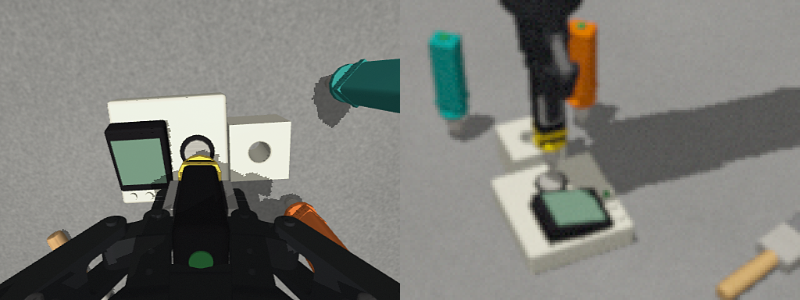

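The nose hangs over the disc ring. Lowering in small steps.

Call:
{"method": "drive_tool", "body": {"offset": [[0,0,-7],[0,0,-12],[0,0,-14],[0,0,-16],[0,0,-16]], "twist": [0,0,0,0,0]}}

```text
time_s: 4.82
tool_pos: [0.5035, -0.2109, 0.1083]
tool_rot: [-0.0, 0.99, -0.141, 0.0]
contact_force: [-0.1, 0.4, -1.5]
opening: 0.277
```

Call:
{"method": "drive_tool", "body": {"offset": [[0,0,-1],[0,0,-2],[0,0,-2],[0,0,-2]], "twist": [0,0,0,0]}}

```text
time_s: 5.32
tool_pos: [0.5036, -0.2109, 0.1064]
tool_rot: [-0.0, 0.99, -0.141, 0.0]
contact_force: [-0.1, 0.0, 1.0]
opening: 0.276
```

Call:
{"method": "drive_tool", "body": {"offset": [[0,0,-2],[0,0,-4],[0,0,-5],[0,0,-5],[0,0,-5]], "twist": [0,0,0,0,0]}}

```text
time_s: 5.95
tool_pos: [0.5035, -0.2108, 0.1014]
tool_rot: [-0.0, 0.99, -0.141, 0.0]
contact_force: [-0.3, 1.0, 3.1]
opening: 0.272
```

Call:
{"method": "drive_tool", "body": {"offset": [[0,0,0],[0,0,0],[0,0,0],[0,0,0],[0,0,0]], "twist": [0,0,0,0,0]}}

```text
time_s: 6.58
tool_pos: [0.5035, -0.2109, 0.1013]
tool_rot: [-0.0, 0.99, -0.141, 0.0]
contact_force: [-0.2, 1.8, 2.1]
opening: 0.275
```

Pressed about 5 mm in. I'll hold briefly, lift, then go beside the deck's −x edge.

Call:
{"method": "drive_tool", "body": {"offset": [[0,0,0],[0,0,0],[0,0,15],[0,0,40],[-10,2,45]], "twist": [0,0,0,0,0]}}

```text
time_s: 7.2
tool_pos: [0.4943, -0.2092, 0.1479]
tool_rot: [0.0, 0.99, -0.141, 0.001]
contact_force: [-0.4, -0.2, -1.5]
opening: 0.274
```

Call:
{"method": "drive_tool", "body": {"offset": [[-35,7,0],[-69,13,0],[-69,13,-30],[-69,13,-66],[-69,13,-66]], "twist": [0,0,0,0,0]}}

```text
time_s: 7.82
tool_pos: [0.4221, -0.1951, 0.0787]
tool_rot: [-0.001, 0.99, -0.141, -0.003]
contact_force: [0.7, -0.4, -1.6]
opening: 0.28
```

Call:
{"method": "drive_tool", "body": {"offset": [[6,-2,0],[9,-3,0],[12,-3,0],[15,-4,0],[15,-4,0]], "twist": [0,0,0,0,0], "grip_force": 20}}

```text
time_s: 8.45
tool_pos: [0.4398, -0.1999, 0.0804]
tool_rot: [0.0, 0.99, -0.141, 0.0]
contact_force: [-1.1, -0.0, -1.1]
opening: 0.278
```

Contact is where expected. Swinging the probe now.

Call:
{"method": "drive_tool", "body": {"offset": [[3,-1,0],[6,-2,0],[9,-3,0],[12,-3,0],[12,-3,0]], "twist": [0,0,0,0,0]}}

```text
time_s: 9.07
tool_pos: [0.4498, -0.2026, 0.0798]
tool_rot: [-0.0, 0.99, -0.141, -0.002]
contact_force: [-4.7, 0.1, 0.2]
opening: 0.277
```

Run:
```python
from h import *
s=state();print(s["time_s"],s["tool_pos"],s["contact_force"],s["moment"])
w=cv2.resize(grab_frame("wrist")[:,:,::-1],(400,300));c=cv2.resize(grab_frame("scene")[100:220,180:340,::-1],(400,300),interpolation=3)
cv2.imwrite("pics/g3.png",np.hstack([w,c]))
```

```text
9.075 [ 0.44981225 -0.20264725  0.07982207] [-4.70840272  0.06301077  0.20675126] [ 0.09867302  1.32898278 -0.02291734]
```

View pics/g3.png

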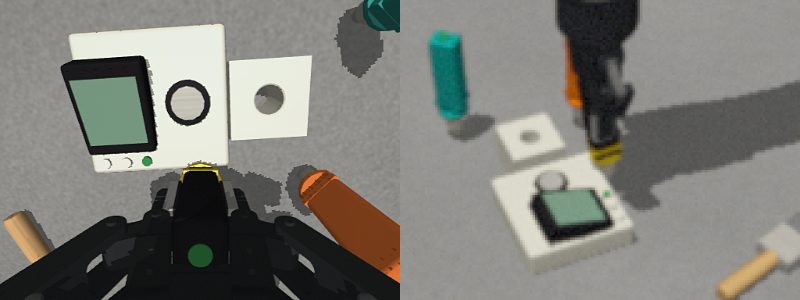

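Call:
{"method": "drive_tool", "body": {"offset": [[3,-1,0],[6,-2,0],[9,-3,0],[13,-4,0],[13,-4,0]], "twist": [0,0,0,0,0]}}

```text
time_s: 9.8
tool_pos: [0.4629, -0.2064, 0.0796]
tool_rot: [-0.0, 0.99, -0.141, -0.002]
contact_force: [-4.6, 1.4, -1.6]
opening: 0.278
```

Call:
{"method": "drive_tool", "body": {"offset": [[0,0,0],[-10,3,0],[-30,9,20],[-30,9,70],[-30,9,115]], "twist": [0,0,0,0,0], "grip_force": 40}}

```text
time_s: 10.42
tool_pos: [0.4345, -0.1979, 0.197]
tool_rot: [0.0, 0.99, -0.141, 0.001]
contact_force: [0.6, -0.8, -2.1]
opening: 0.275
```

Call:
{"method": "drive_tool", "body": {"offset": [[10,30,45],[35,85,63],[60,140,63],[85,195,63],[115,250,63]], "twist": [0,0,0,-2,-4]}}

```text
time_s: 11.05
tool_pos: [0.5501, 0.0538, 0.2589]
tool_rot: [-0.0, 0.984, -0.176, 0.001]
contact_force: [1.1, -0.7, -1.4]
opening: 0.277
```

Call:
{"method": "drive_tool", "body": {"offset": [[25,45,0],[50,88,0],[50,88,0],[50,88,0]], "twist": [0,0,0,0]}}

```text
time_s: 11.55
tool_pos: [0.5992, 0.1394, 0.2581]
tool_rot: [0.0, 0.984, -0.176, 0.0]
contact_force: [0.2, -0.7, -1.8]
opening: 0.278
```

Run:
```python
from h import *
s=state();print(s["time_s"],s["tool_pos"],s["tool_rot"],s["contact_force"])
print(get_calibration("wrist")["extrinsics"])
w=cv2.resize(grab_frame("wrist")[60:360,106:406,::-1],(400,400),interpolation=3);c=cv2.resize(grab_frame("scene")[150:330,230:410,::-1],(400,400),interpolation=3)
cv2.imwrite("pics/g4.png",np.hstack([w,c]))
```

```text
11.55 [0.59918909 0.13943923 0.25810801] [ 2.47591827e-04  9.84452981e-01 -1.75648109e-01  9.59985487e-05] [ 0.23216309 -0.73507551 -1.78372552]
[[-3.46017346e-01  8.99776047e-01  2.65847818e-01  6.67363212e-01]
 [-9.38228115e-01 -3.31848579e-01 -9.80026830e-02  1.14606439e-01]
 [ 4.07539045e-05 -2.83336525e-01  9.59020548e-01  4.00768184e-01]
 [ 0.00000000e+00  0.00000000e+00  0.00000000e+00  1.00000000e+00]]
```

View pics/g4.png

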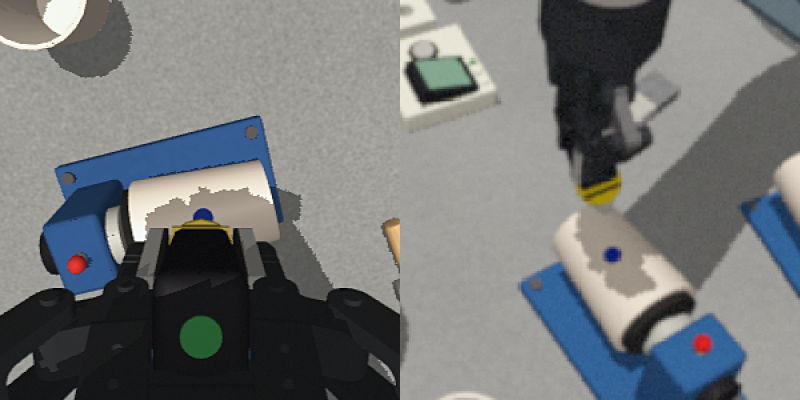

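Run:
```python
from h import *
from scipy.optimize import minimize_scalar
np.set_printoptions(precision=4,suppress=True)
cal=get_calibration("wrist");Tw=cal["extrinsics"];tcp=state()["tool_pos"]
az=2*np.arctan2(-.1756,.98445);a=np.array([np.cos(az),np.sin(az),0]);z=np.array([0,0,1.]);print("az",np.degrees(az))
def th(px,k=1.):
    o,d=ray("wrist",px,k,cal)
    def f(t):
        v=tcp+.0187*z+.042*(np.sin(t)*a+np.cos(t)*z)-o
        return np.linalg.norm(v-d*(v@d))
    r=minimize_scalar(f,bounds=(-.5,.8),method="bounded");return np.degrees(r.x),r.fun
print("now",th((256.75,312.75)),"upright",th((257.3,332.8)),"mid",th((256.6,326)))
def blob(im,c,r):
    x,y=c;s=cv2.cvtColor(im[y-r:y+r,x-r:x+r],cv2.COLOR_BGR2HSV)
    m=cv2.inRange(s,(112,150,40),(135,255,255));M=cv2.moments(m,True);return (x-r+M["m10"]/M["m00"],y-r+M["m01"]/M["m00"]),M["m00"]
t=blob(cv2.imread("pics/top.png"),(262,300),12);s=blob(cv2.imread("pics/scene.png"),(509,413),12);print(t,s)
off=-.18 # resize half-pixel
R=[ray("top",np.array(t[0])+.28),ray("scene",np.array(s[0])+.28)] if 0 else [ray("top",t[0]),ray("scene",s[0])]
print(tri(R),tri(R+[ray("wrist",(258,222),1,cal)]))
```

```text
az -20.22738596550901
now (np.float64(11.594725979887556), np.float64(7.884458425091263e-05)) upright (np.float64(2.259198130691343), np.float64(8.279444187962662e-05)) mid (np.float64(5.563479504657768), np.float64(0.00013316511816807057))
((262.1025641025641, 299.35897435897436), 39.0) ((508.2586206896552, 413.05172413793105), 58.0)
(array([0.5561, 0.1536, 0.1144]), [np.float64(0.00016681755399665848), np.float64(0.00016681755399645023)]) (array([0.5562, 0.1532, 0.1138]), [np.float64(0.0003439710886965927), np.float64(0.0005612469651753153), np.float64(0.0007550380314580339)])
```

```bash
cat > tilt.py <<'E'
from h import *
np.set_printoptions(precision=4,suppress=True)
def blobc(im,lo,hi,win):
    x0,x1,y0,y1=win;h=cv2.cvtColor(np.ascontiguousarray(im[y0:y1,x0:x1]),cv2.COLOR_RGB2HSV)
    m=cv2.inRange(h,lo,hi);n,l,st,c=cv2.connectedComponentsWithStats(m);i=1+np.argmax(st[1:,4])
    return c[i]+[x0,y0],st[i]+[x0,y0,0,0,0]
def run():
    s=state();tcp=s["tool_pos"];q=s["tool_rot"];az=2*np.arctan2(q[2],q[1])
    a=np.array([np.cos(az),np.sin(az),0]);n=np.array([-a[1],a[0],0])
    cal=get_calibration("wrist");w=grab_frame("wrist");sc=grab_frame("scene")
    def pl(cam,px,cal=None):
        o,d=ray(cam,px,1,cal);p=o+d*((tcp-o)@n)/(d@n);return np.array([(p-tcp)@a,p[2]-tcp[2]])*1e3
    def hz(px,h):  # wrist ray at height h above tcp
        p=atz("wrist",px,tcp[2]+h,1,cal);return (p-tcp)@a*1e3,(p-tcp)@n*1e3
    gw,st=blobc(w,(45,80,40),(80,255,255),(200,310,260,384));print("green wrist",gw,st,"at h60",hz(gw,.060))
    yw,st=blobc(w,(22,150,90),(35,255,255),(200,310,150,300));print("yellow wrist",yw,st)
    K=get_calibration("scene");T=np.array(K["extrinsics"]);P=np.linalg.inv(T)@np.append(tcp-[0,0,.033]-.018*a,1)
    u=K["camera_matrix"][0,0]*P[0]/-P[2]+K["camera_matrix"][0,2];v=K["camera_matrix"][1,2]-K["camera_matrix"][1,1]*P[1]/-P[2]
    print("expected collar px",u,v)
    u,v=int(u),int(v);ys,st=blobc(sc,(20,120,60),(36,255,255),(u-25,u+25,v-25,v+25));print("yellow scene",ys,st,"in plane (along a,z) mm",pl("scene",ys))
    return w,sc,(u,v)
if __name__=="__main__":
    w,sc,(u,v)=run()
    np.save("last.npy",sc)
    cv2.imwrite("pics/t.png",np.hstack([cv2.resize(sc[v-45:v+45,u-30:u+30,::-1],(400,600),interpolation=3),cv2.resize(w[200:350,206:306,::-1],(400,600),interpolation=3)]))
E
python3 tilt.py
```

```text
green wrist [256.2263 312.269 ] [240 296  33  33 844] at h60 (np.float64(8.738482636844456), np.float64(0.25650649800839154))
yellow wrist [255.9704 232.6   ] [233 230  48  14 135]
expected collar px 318.1715710843074 231.57737445216424
yellow scene [319.9873 235.481 ] [310 228  19  14 158] in plane (along a,z) mm [-22.6988 -45.3675]
```

View pics/t.png

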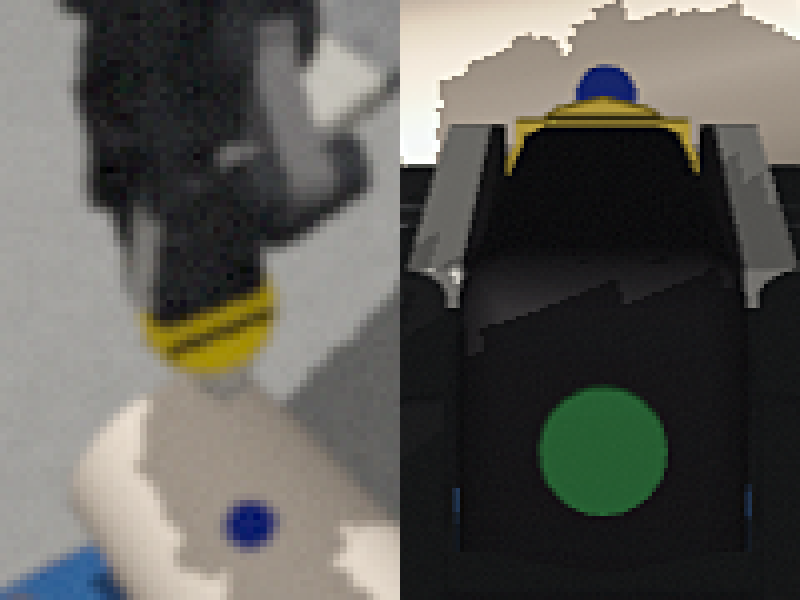

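```bash
cat > fit.py <<'E'
from h import *
from scipy.optimize import least_squares
np.set_printoptions(precision=4,suppress=True)
def proj(n,P,cal=None):
    c=cal or get_calibration(n);K=c["camera_matrix"];p=(np.linalg.inv(c["extrinsics"])@np.c_[P,np.ones(len(P))].T)[:3]
    return np.c_[K[0,0]*p[0]/-p[2]+K[0,2],K[1,2]-K[1,1]*p[1]/-p[2]]
s=state();tcp=s["tool_pos"];q=s["tool_rot"];az=2*np.arctan2(q[2],q[1])
a=np.array([np.cos(az),np.sin(az),0]);n=np.array([-a[1],a[0],0]);Z=np.array([0,0,1.])
f=np.linspace(0,2*np.pi,73)
def model(th,sl,g=.090):
    ax=np.sin(th)*a+np.cos(th)*Z;px=np.cos(th)*a-np.sin(th)*Z
    o=tcp+.0187*Z+sl*px-g*ax   # probe origin (nose end, fully out)
    ring=lambda z:np.array([o+z*ax+.017*(np.cos(t)*px+np.sin(t)*n) for t in f])
    return o,ax,o+.132*ax,np.r_[ring(.035),ring(.041)]
def fit(gv,cv,scene=None):
    def r(x):
        o,ax,g,c=model(*x);e=[proj("wrist",[g])[0,1]-gv,proj("wrist",c)[:,1].min()-cv]
        return e
    x=least_squares(r,[.2,0],x_scale=[.1,.01]).x;o,ax,g,c=model(*x);S=proj("scene",c)
    print("tilt",np.degrees(x[0]),"slide mm",x[1]*1e3,"tip rel tcp",(o-tcp)*1e3,"scene collar bbox",S.min(0),S.max(0));return x,o,ax
if __name__=="__main__":
    fit(332.8,199.7);x,o,ax=fit(312.3,224.3);print("axis",ax,"tip",o)
    for t in(10,14,18,22):
        S=proj("scene",model(np.radians(t),-.004)[3]);print(t,S.min(0),S.max(0))
E
python3 fit.py
```

```text
tilt 2.9489854078804867 slide mm -0.5282041212769621 tip rel tcp [ -4.8362   1.7924 -71.1536] scene collar bbox [299.0407 224.1236] [320.3376 243.3561]
tilt 16.540514105907718 slide mm -3.443162386703793 tip rel tcp [-27.1203  10.0515 -66.5954] scene collar bbox [307.7316 220.7017] [329.2454 240.6062]
axis [ 0.2669 -0.0989  0.9586] tip [0.5722 0.1487 0.1921]
10 [304.7184 222.1749] [326.0516 241.715 ]
14 [306.7523 221.2196] [328.2216 240.9816]
18 [308.7959 220.1913] [330.3262 240.1709]
22 [310.8409 219.0706] [332.3613 239.2821]
```

The fit gives a tilt of about 15–16.5°. The wall needs about 18–19°, so that's within tolerance. Moving to 15 mm off the dot.

Call:
{"method": "drive_tool", "body": {"offset": [[-12,4,-25],[-12,4,-50],[-12,4,-60],[-12,4,-60],[-12,4,-60]], "twist": [0,0,0,0,0]}}

```text
time_s: 12.38
tool_pos: [0.5881, 0.1439, 0.1993]
tool_rot: [-0.0, 0.984, -0.176, 0.001]
contact_force: [-0.4, 0.0, -1.5]
opening: 0.277
```

Run:
```python
from fit import *
print(s["time_s"],tcp,s["contact_force"])
x=(np.radians(16),-.0034);o,ax,g,c=model(*x);print("tip",o)
sc=grab_frame("scene");tp=grab_frame("top");m=np.array([.5559,.154,.1172])
P=proj("scene",[o,m]);print("scene tip,mark",P, "top",proj("top",[o,m]))
u,v=P[1].astype(int)
cr=lambda im,u,v:cv2.resize(im[v-40:v+20,u-30:u+30,::-1],(400,400),interpolation=3)
w=grab_frame("wrist");p=proj("wrist",[m])[0];print("wrist mark",p);a_,b_=p.astype(int)
cv2.imwrite("pics/n.png",np.hstack([cr(sc,u,v),cr(w,a_,b_)]));print("scene crop origin",u-30,v-40,"wrist",a_-30,b_-40)
```

```text
12.375 [0.5881 0.1439 0.1993] [-0.3849  0.0176 -1.5201]
tip [0.5617 0.1536 0.1324]
scene tip,mark [[324.1494 260.5091]
 [325.6433 263.6414]] top [[165.8888 188.6723]
 [167.2087 191.6633]]
wrist mark [258.8852 239.1936]
scene crop origin 295 223 wrist 228 199
```

View pics/n.png

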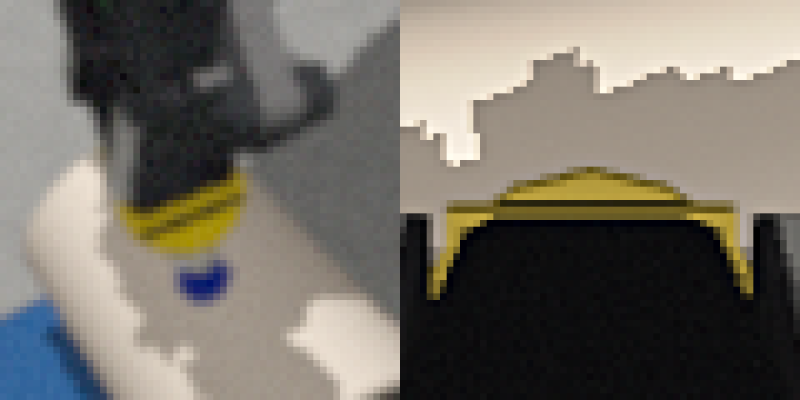

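The nose end covers the upper part of the dot at about (203,268) in the crop and is centred on it sideways. Advancing slowly along the axis.

Call:
{"method": "drive_tool", "body": {"offset": [[-1,0,-4],[-2,0,-8],[-3,0,-10],[-3,0,-11],[-3,0,-11]], "twist": [0,0,0,0,0]}}

```text
time_s: 13.15
tool_pos: [0.5844, 0.144, 0.1872]
tool_rot: [0.0, 0.984, -0.176, -0.0]
contact_force: [-0.1, 0.4, -1.3]
opening: 0.277
```

Call:
{"method": "drive_tool", "body": {"offset": [[0,0,-1],[-1,0,-2],[-1,0,-2],[-1,0,-2]], "twist": [0,0,0,0]}}

```text
time_s: 13.65
tool_pos: [0.5838, 0.144, 0.1855]
tool_rot: [-0.0, 0.984, -0.176, 0.0]
contact_force: [1.3, -0.1, -0.4]
opening: 0.277
```

Call:
{"method": "drive_tool", "body": {"offset": [[0,0,-1],[0,0,-1],[0,0,-1]], "twist": [0,0,0]}}

```text
time_s: 14.02
tool_pos: [0.5835, 0.1441, 0.1844]
tool_rot: [-0.0, 0.984, -0.176, 0.0]
contact_force: [0.9, 0.5, 0.3]
opening: 0.278
```

Run:
```python
from fit import *
print(s["time_s"],tcp,s["contact_force"])
sc=np.mean([grab_frame("scene") for _ in range(3)],0).astype(np.uint8);w=grab_frame("wrist")
for t in(15,16,17,18,19):
    o,ax,g,c=model(np.radians(t),-.0034);C=proj("scene",c);print(t,"tip",o,proj("scene",[o])[0],"collar",C.min(0),C.max(0))
h=cv2.cvtColor(sc,cv2.COLOR_RGB2HSV)[222:282,296:356]
for nm,lo,hi in(("blue",(110,120,40),(135,255,255)),("yel",(18,110,50),(38,255,255))):
    m=cv2.inRange(h,lo,hi);y,x=np.nonzero(m);print(nm,len(x),x.min()+296,x.max()+297,y.min()+222,y.max()+223)
print("mark",proj("scene",[[.5559,.154,.1172]]))
cv2.imwrite("pics/p.png",np.hstack([cv2.resize(sc[235:280,303:348,::-1],(590,590),interpolation=3),cv2.resize(w[190:290,240:275,::-1],(206,590),interpolation=3)]))
```

```text
14.025 [0.5835 0.1441 0.1844] [0.894  0.4927 0.2613]
15 tip [0.5586 0.1533 0.117 ] [324.2815 264.1651] collar [311.8051 244.8836] [331.5808 263.5913]
16 tip [0.5572 0.1538 0.1175] [325.0761 263.8394] collar [312.2746 244.6571] [332.068  263.4093]
17 tip [0.5558 0.1543 0.118 ] [325.8682 263.5069] collar [312.7445 244.427 ] [332.5522 263.2225]
18 tip [0.5544 0.1549 0.1185] [326.6579 263.1677] collar [313.2148 244.1933] [333.0328 263.0312]
19 tip [0.553  0.1554 0.1191] [327.4449 262.8219] collar [313.6854 243.9562] [333.5093 262.8353]Traceback (most recent call last):
  File "<stdin>", line 8, in <module>
    return umr_minimum(a, axis, None, out, keepdims, initial, where)
ValueError: zero-size array to reduction operation minimum which has no identity
```

Run:
```python
from fit import *
sc=grab_frame("scene");w=grab_frame("wrist")
h=cv2.cvtColor(sc,cv2.COLOR_RGB2HSV)[222:282,296:356]
m=cv2.inRange(h,(18,110,50),(38,255,255));y,x=np.nonzero(m);print("yel",len(x),x.min()+296,x.max()+297,y.min()+222,y.max()+223)
m=cv2.inRange(h,(105,80,20),(140,255,255));y,x=np.nonzero(m);print("blue",sorted(zip(x+296,y+222)))
cv2.imwrite("pics/p.png",np.hstack([cv2.resize(sc[235:280,303:348,::-1],(590,590),interpolation=3),cv2.resize(w[190:290,240:275,::-1],(206,590),interpolation=3)]))
```

```text
yel 140 314 333 251 265
blue [(np.int64(296), np.int64(270)), (np.int64(296), np.int64(271)), (np.int64(296), np.int64(272)), (np.int64(296), np.int64(273)), (np.int64(296), np.int64(274)), (np.int64(296), np.int64(275)), (np.int64(296), np.int64(276)), (np.int64(296), np.int64(277)), (np.int64(296), np.int64(278)), (np.int64(296), np.int64(279)), (np.int64(296), np.int64(280)), (np.int64(296), np.int64(281)), (np.int64(297), np.int64(270)), (np.int64(297), np.int64(271)), (np.int64(297), np.int64(272)), (np.int64(297), np.int64(273)), (np.int64(297), np.int64(274)), (np.int64(297), np.int64(275)), (np.int64(297), np.int64(276)), (np.int64(297), np.int64(277)), (np.int64(297), np.int64(278)), (np.int64(297), np.int64(279)), (np.int64(297), np.int64(280)), (np.int64(297), np.int64(281)), (np.int64(298), np.int64(269)), (np.int64(298), np.int64(270)), (np.int64(298), np.int64(271)), (np.int64(298), np.int64(272)), (np.int64(298), np.int64(273)), (np.int64(298), np.int64(274)), (np.int64(298), np.int64(275)), (np.int64(298), np.int64(276)), (np.int64(298), np.int64(277)), (np.int64(298)
[... 2933 characters left out ...]
.int64(306), np.int64(279)), (np.int64(306), np.int64(280)), (np.int64(306), np.int64(281)), (np.int64(307), np.int64(277)), (np.int64(307), np.int64(278)), (np.int64(307), np.int64(279)), (np.int64(307), np.int64(280)), (np.int64(307), np.int64(281)), (np.int64(308), np.int64(229)), (np.int64(308), np.int64(278)), (np.int64(308), np.int64(279)), (np.int64(308), np.int64(280)), (np.int64(308), np.int64(281)), (np.int64(309), np.int64(240)), (np.int64(309), np.int64(280)), (np.int64(309), np.int64(281)), (np.int64(311), np.int64(241)), (np.int64(323), np.int64(266)), (np.int64(324), np.int64(267)), (np.int64(325), np.int64(267)), (np.int64(326), np.int64(267)), (np.int64(327), np.int64(266))]
```

View pics/p.png

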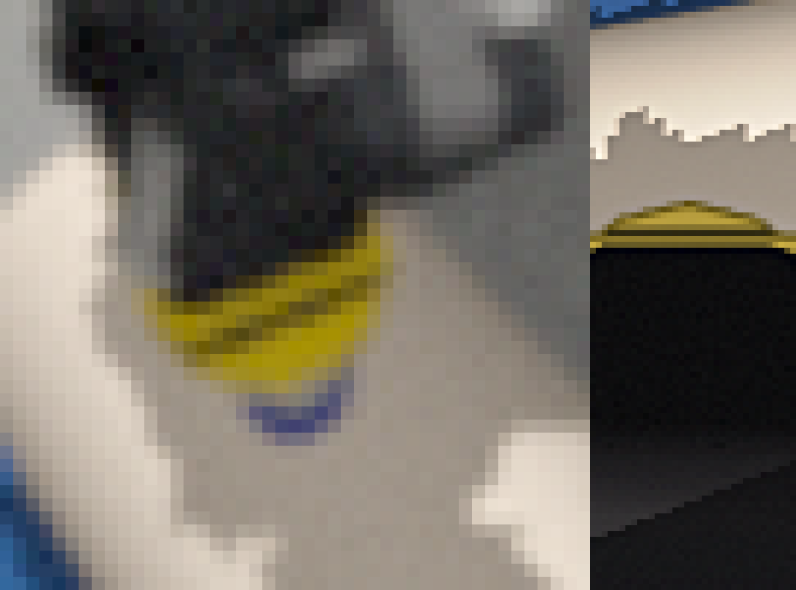

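In the last picture the nose sits inside the blue dot. An even blue crescent shows under it at about (298,415), as expected for a centred tip. Pressing about 4.5 mm along the axis.

Call:
{"method": "drive_tool", "body": {"offset": [[-0.3,0.1,-1],[-0.6,0.2,-2],[-0.9,0.3,-3],[-1.3,0.4,-4],[-1.3,0.4,-4]], "twist": [0,0,0,0,0]}}

```text
time_s: 14.95
tool_pos: [0.5823, 0.1444, 0.1804]
tool_rot: [-0.0, 0.984, -0.176, 0.0]
contact_force: [2.9, 0.2, 2.9]
opening: 0.275
```

Call:
{"method": "drive_tool", "body": {"offset": [[0,0,0],[0,0,0],[0,0,0],[0,0,0]], "twist": [0,0,0,0]}}

```text
time_s: 15.45
tool_pos: [0.5822, 0.1444, 0.1803]
tool_rot: [-0.0, 0.984, -0.176, 0.0]
contact_force: [4.0, 1.3, 2.6]
opening: 0.277
```

Run:
```python
from tilt import *
run(); s=state();print(s["time_s"],s["tool_pos"],s["contact_force"])
f=[]
for _ in range(8): grab_frame("scene");f.append(state()["contact_force"])
print(np.mean(f,0))
sc=grab_frame("scene")[262:270,318:334];h=cv2.cvtColor(np.ascontiguousarray(sc),cv2.COLOR_RGB2HSV)
y,x=np.nonzero(cv2.inRange(h,(105,60,20),(145,255,255)));print("blue",list(zip((x+318).tolist(),(y+262).tolist())))
```

```text
green wrist [256.3017 312.4311] [240 296  33  33 842] at h60 (np.float64(8.66535557257318), np.float64(0.25466145280354485))
yellow wrist [256.0773 230.268 ] [232 224  49  20 194]
expected collar px 322.55150110621696 255.7563827993621
yellow scene [324.176 259.888] [315 254  18  12 125] in plane (along a,z) mm [-23.1484 -48.4441]
15.55 [0.5822 0.1445 0.1804] [3.3887 0.7643 2.2394]
[3.4755 0.715  2.3461]
blue [(324, 267), (325, 267), (326, 267)]
```

The axial push is about 4.5 N with the nose about half way in, plus some sideways load. Easing that slightly.

Call:
{"method": "drive_tool", "body": {"offset": [[0.5,0,0],[1,0,0],[1,0,0],[1,0,0]], "twist": [0,0,0,0]}}

```text
time_s: 16.5
tool_pos: [0.5826, 0.1443, 0.1801]
tool_rot: [0.0, 0.984, -0.176, -0.001]
contact_force: [0.5, -0.5, 3.6]
opening: 0.276
```

Run:
```python
from tilt import *
s=state();print(s["time_s"],s["tool_pos"],s["opening"])
f=[]
for _ in range(8): sc=grab_frame("scene");f.append(state()["contact_force"])
print(np.mean(f,0))
h=cv2.cvtColor(np.ascontiguousarray(sc[262:270,318:334]),cv2.COLOR_RGB2HSV)
y,x=np.nonzero(cv2.inRange(h,(105,40,20),(150,255,255)));print("blue",list(zip((x+318).tolist(),(y+262).tolist())))
```

```text
16.5 [0.5826 0.1443 0.1801] 0.27552885902518826
[-0.5284  0.0302  3.4559]
blue [(327, 266), (328, 266), (323, 267), (324, 267), (325, 267), (326, 267), (327, 267)]
```

Call:
{"method": "drive_tool", "body": {"offset": [[-0.5,0,0],[-0.5,0,0],[-0.5,0,0],[-0.5,0,0]], "twist": [0,0,0,0]}}

```text
time_s: 17.4
tool_pos: [0.5827, 0.1443, 0.1803]
tool_rot: [-0.0, 0.984, -0.176, 0.0]
contact_force: [0.5, -0.2, 4.2]
opening: 0.274
```

Run:
```python
from tilt import *
f=[]
for _ in range(8): sc=grab_frame("scene");f.append(state()["contact_force"])
s=state();print(np.mean(f,0),s["time_s"],s["tool_pos"],s["opening"],abs(s["qd"]).max())
if 1.5<np.mean(f,0)[2]<5: print("handing in",finish_job())
```

```text
[ 0.1795 -0.5002  3.261 ] 17.8 [0.5827 0.1444 0.1803] 0.2754338667463468 0.0012129654020629345
the job is handed in; nothing more can be done
handing in None
```

I zeroed the probe on the steel disc and handed the job in at about 17.8 s. The gripper still holds the probe, with its nose pressed on the blue dot. The tool gives no verdict.

- **Zeroing:** I pressed the nose upright about 5 mm into the disc for over a second. The tool read 2–3 N, or about 3.5–4.5 N once the probe's weight is added back.
- **Tilting:** The tool can't lean, so I swung the probe in the jaws against the dock deck's edge to match the leaning wall.
- **On the dot:** Force at the wall was about 4.8 N, with the nose about 4–5 mm in, judged from how far the hand moved after touching. The arm was still. The last picture, taken just before the final press, showed the nose centred inside the dot. Afterwards I only checked the dot's pixels, which still showed blue under the nose.

**Checks that disagreed:**
- **Probe tilt:** The wrist camera gave about 15–16.5° and the scene camera about 17–18°. I estimate the wall leans 18–19°, so I expect an error of 1–4° against the 10° allowed.
- **Sideways load:** The first press pushed sideways by about 3.4 N. Shifting 1 mm overshot slightly, and after going back 0.5 mm it read nearly zero.
- **Beaker and loose things:** I didn't measure the beaker's turn or the positions of the spare beakers, bowl and brush separately. The forces stayed small, and I planned the moves to keep clear of those things.

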